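# Stow the finger splint in the slide-lid dressing case

## Robot

A 7-joint arm with a two-finger parallel gripper is mounted at the origin on the work surface. World frame = base frame: x ahead of the robot, y to its left, z up, the work surface at z = 0. Lengths are in m, angles in rad, forces in N, time in s.
With the tool pointing down it reaches from about 0.425 to 0.95 m from the base axis. Payload 4.7 kg.
Tool frame: the origin (TCP) lies on the front face of the gripper's body, between the roots of the fingers; the fingertips stand 70 mm ahead of it and the grasp point (between the pads) lies ahead of it (r.grip_depth is the z of the grasp point in the tool frame, in m); z points along the fingers, y is the line along which they close (so a half turn about z gives the same grasp; the last joint's range is limited). The gripper opens to 87 mm and grips with 3 to 60 N. Pads are 19 mm wide; open, the fingers measure 117 mm over their backs; the gripper's body (75 mm by 190 mm) begins 51 mm behind the grasp point.
Start: joints at [1.192, 0.469, -0.049, 1.532, 0.024, 1.141, -0.082], TCP at [0.231, -0.634, 0.292] pointing down, gripper open.
Joint ranges: [-2.59, 2.59], [-0.33, 1.99], [-1.39, 1.29], [0.1, 2.45], [-1.04, 4.18], [0.21, 1.99], [-2.66, 2.66]. Speed limits (rad/s): [2.57, 2.57, 3.14, 3.14, 3.14, 3.14, 3.14].

## Interface

Orientations are given as [roll, pitch, yaw] about the fixed x, y, z axes, in that order (R = Rz(yaw) Ry(pitch) Rx(roll)).
In Python, from rig import r gives the robot as it stands.
- The arm moves only by the shell command python3 -m handwheel FILE [OPENING], which reads ROWS from the file FILE. ROWS is a JSON list that holds a single list of rows (three levels of brackets), with 1 to 8 rows, each of 6 numbers: dx, dy, dz in parts of the range, where 1.0 means 0.75 m, then a rotation vector rx, ry, rz in normalised numbers (1 is 180 degrees); each row is the pose to reach, as a shift and turn from the pose commanded when the command began, along the tool's axes at that moment; what a row does not reach only later rows make up. A row lasts 1/8 s, in which the tool goes at most 0.0625 m and 0.188 rad, less where a joint would pass 70% of its speed; a pose out of reach is approached as far as the arm can. OPENING is the finger opening in m, set as the command begins (- or left out keeps the last). The fingers move at their own pace and stop on an object; the grip force is fixed at half the most. Time passes only in rows, so rows that do not move let the fingers close. It prints the time, the measured TCP pose, the force, the opening and the grip force at its end. Input that does not fit is refused with a message, and nothing moves.
- r.read_state(): the state, without advancing time (a new reading comes with each control period).
- r.get_image(name): name is "side" or "top"; returns a dict with "img" (420x560x3 uint8, red, green, blue), "depth" (420x560 float32, m along the optical axis (not along the pixel's ray), 0 where there is no reading), "fx", "fy", "cx", "cy" (pixels), "view" (4x4, takes a point from world to camera coordinates). Camera axes: x right, y up, looking along -z (the intrinsics and any distortion apply to the point x, -y, -z); pixel columns grow to the right and rows downward; lengths in m; the calibration is good to about 2 mm. A picture is of the moment at which its call begins.
- r.hand_in(): hands the job in; it is judged then, once.
The state is a dict: "time_s": time; "qpos": joint angles; "joint_vel": joint speeds; "joint_torque": joint torques, N m; "tcp_pos": TCP position; "orientation": TCP orientation; "ft_force": force on the tool from outside, world axes, zero at the start; "wrist_torque": the same for the moment, N m; "opening": finger opening in m; "grasp_force": force on a finger pad.
Only numpy, scipy, OpenCV 4.12 (cv2) and the standard library are available. Lean on these libraries where they do the work, as an engineer would, in place of code of your own. Each camera call takes 0.05 s, during which the arm holds its last target. There are 200 camera calls.

## Task

Put the finger splint away in the dressing case: slide the case's flush lid all the way back by pressing a finger lightly on it, lay the splint down, hollow side up, on the floor of the open compartment (do not drop it in), and slide the lid fully shut again. The thin plastic lid cracks easily, so press gently and feel for it, and leave everything else on the shelf where it stands.

Things in the scene. Friction and masses are not known exactly. Their poses are not given: they have to be found in the camera images.
- case: White sheet-steel case, held fast by magnetic feet, 150 (x) x 240 (y) x 55 mm high; origin under its centre. The lid opens towards its +y. Side walls (3 mm thick) and the end wall at y = -120 mm reach 55 mm; the other end wall only 40 mm: the lid passes over it. Along the top of each side wall a lip covers the outer 10 mm, so the lid shows between x = -65 and +65 mm.
- compartment (a point): Middle of the floor (thin rubber) of the compartment for the splint, 8 mm above the case's underside; axes as the case's. Compartment: 128 mm along y (from the -120 mm end to a divider 34 mm high), 144 mm along x, narrowed to 126 mm at 38 to 45 mm height by the ledges that carry the lid. The lid at its open stop leaves 121 mm of it uncovered along y. The rest of the case stays covered.
- ribs_shut (a point): Point on the case, at the height of its top edge (55 mm), above the middle of the lid's rib patch when the lid is shut: case x = 0, y = -40 mm. The patch (44 x 31 mm, flat ribs), the place to press, travels with the lid. Worn felt runners: the face under this point lies 2 to 7 mm lower, differently each time, and the patch rises or sinks by up to 2 mm along the travel. Not measured: feel it.
- lid (a joint): How far the lid is open, m: 0 shut, 0.120 at the open stop (it then overhangs the low end). Flat grey plastic sheet, 140 x 234 x 4 mm, no handle or edge to hook. Pressed, it gives about 0.1 mm per N. Takes about 4 to 4.5 N to slide, and stays where left; a fingertip pressing too lightly (below about 5 to 7 N) slips on it. It cracks if pressed or pushed with more than 18 N.
- splint: Finger splint, a blue plastic trough 70 (x) x 22 (y) x 16 mm high, 3 mm walls, open at the top, one end closed, about 30 g; origin at the centre of its underside, long axis x. It lies on the shelf to the right of the case, hollow side up.
- dispenser: Bystander: white plastic push dispenser, 68 mm across, 178 mm high; origin under its centre.
- tumbler: Bystander: stainless steel tumbler, 74 mm across, 92 mm high; origin under its centre.
- bowl: Bystander: small white ceramic bowl, 116 mm across, 48 mm high; origin under its centre.
- tin: Bystander: round aluminium balm tin, 62 mm across, 23 mm high; origin under its centre.
- tape: Bystander: roll of white tape lying flat, 62 mm across, 25 mm high; origin under its centre.
- bottle: Bystander: amber glass bottle, 54 mm across, 105 mm high; origin under its centre.
- jar: Bystander: white ceramic jar with a steel cap, 68 mm across, 66 mm high; origin under its centre.

How it is judged:
By the outcome, as a careful person would: the job done as asked, in the order asked, and still so for the second after the job is handed in, with the robot touching nothing.
It also fails if it takes over 72 s, if anything falls off the work surface, if the arm or the gripper's body presses on something with over 40 N, if the wrist force passes 120 N, or if a joint passes its speed limit or range.

## Working session

There is one attempt and no reset: what is moved stays moved. The work goes in short steps, Python scripts to look and compute and a shell command to move; the robot and the scene stay as the last step left them, time stands still between calls to the robot, and variables do not carry over. Pictures are saved under pics/ and viewed, at most 10 in all, crops included, and the job is handed in when it is done.

```bash
ls; mkdir -p pics
python3 - <<'E'
from rig import r
import cv2,numpy as np
for n in("top","side"):
    d=r.get_image(n); cv2.imwrite(f"pics/{n}0.png",d["img"][:,:,::-1]); np.savez(f"{n}0.npz",**{k:d[k] for k in d})
    print(n,{k:d[k] for k in d if k not in("img","depth")})
print(r.read_state(), r.grip_depth)
E
```

```text
pics
top {'fx': 434.9192526307187, 'fy': 434.9192526307187, 'cx': 281.4954893146335, 'cy': 209.05974116925734, 'view': array([[-0.01932023, -0.99965042, -0.01804873,  0.03571874],
       [ 0.99055049, -0.02158971,  0.13543861, -0.60531293],
       [-0.13578093, -0.01526148,  0.99062133, -1.2216497 ],
       [ 0.        ,  0.        ,  0.        ,  1.        ]])}
side {'fx': 427.6275425592811, 'fy': 427.6275425592811, 'cx': 275.62734286755165, 'cy': 206.695354512179, 'view': array([[ 0.92782963, -0.37266349,  0.01594073, -0.57023991],
       [ 0.22375849,  0.59027228,  0.77557125, -0.21439092],
       [-0.29843646, -0.71603111,  0.63105873, -1.06460538],
       [ 0.        ,  0.        ,  0.        ,  1.        ]])}
{'time_s': 0.1, 'qpos': array([ 1.19210764,  0.4693878 , -0.04856974,  1.53356251,  0.02408911,
        1.14099825, -0.08229702]), 'joint_vel': array([ 0.00186727, -0.00236508,  0.00077818, -0.00395783,  0.00069849,
       -0.00015215, -0.00059505]), 'joint_torque': array([ 4.15725781e-04, -5.09168243e+01, -8.08889768e-02, -2.36829060e+01,
       -6.14943146e-02,  3.44131363e-02,  4.44258842e-05]), 'tcp_pos': array([ 0.23118669, -0.63373769,  0.29129103]), 'orientation': array([-3.13982285e+00,  6.25487151e-05,  3.49793433e-01]), 'ft_force': array([-0.9242156 ,  0.67810613,  0.1240265 ]), 'wrist_torque': array([ 0.01323408, -0.01341268, -0.00761145]), 'grasp_force': 0.0, 'opening': 0.08674863641835019} 0.051
```

View pics/top0.png

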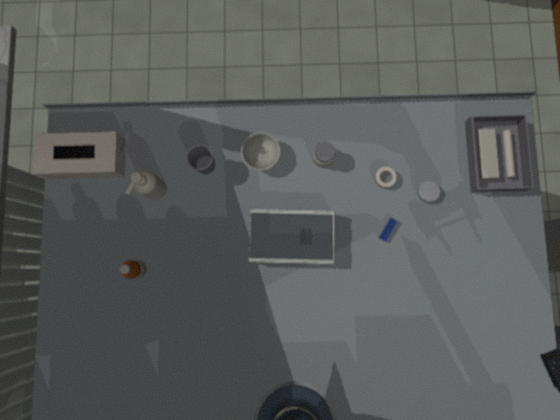

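View pics/side0.png

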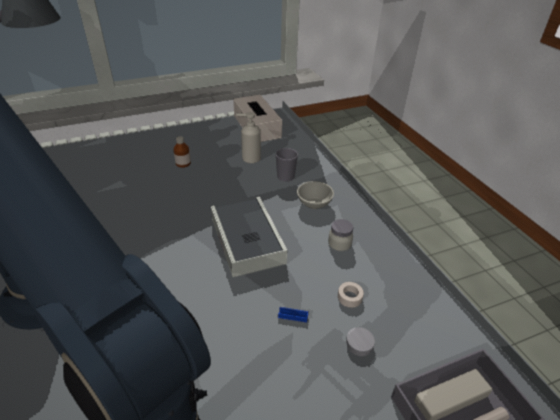

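The top view has +x up and +y left. The case is centred near (291,237), with its rib patch at (306,237). The blue splint is at (388,230), the tape at (385,177), the jar at (324,153) and the bowl at (260,150). The side view agrees with this, and nothing hides the case or the splint. Next I'll measure.

```bash
cat > h.py <<'E'
import numpy as np,cv2
def cloud(d):
    v,u=np.mgrid[0:420,0:560]; z=d["depth"]
    c=np.stack([(u-d["cx"])/d["fx"]*z,-(v-d["cy"])/d["fy"]*z,-z],-1)
    V=d["view"]; return (c-V[:3,3])@V[:3,:3]
def ray(d,uv,h):
    uv=np.atleast_2d(uv).astype(float);V=d["view"]
    c=np.c_[(uv[:,0]-d["cx"])/d["fx"],-(uv[:,1]-d["cy"])/d["fy"],-np.ones(len(uv))]
    w=c@V[:3,:3]; o=-V[:3,3]@V[:3,:3]; return o+w*((h-o[2])/w[:,2])[:,None]
def rect(P):
    (c,s,a)=cv2.minAreaRect((P[:,:2]*1000).astype(np.float32)); return np.round(c,1),np.round(s,1),round(a,1)
E
python3 - <<'E'
from h import *
for n in("top","side"):
    d=dict(np.load(n+"0.npz")); P=cloud(d); im=d["img"].astype(int); Z=P[...,2]
    tab=(abs(P[...,0]-.6)<.2)&(abs(P[...,1])<.3)
    print(n,"table z",np.median(Z[tab&(Z<.02)]))
    m=((Z>.045)&(Z<.065)).astype(np.uint8); k,L,S,C=cv2.connectedComponentsWithStats(m)
    for i in range(1,k):
        if S[i,4]>60: print(S[i],rect(P[L==i]),np.percentile(Z[L==i],[5,50,95]))
    hsv=cv2.cvtColor(d["img"],cv2.COLOR_RGB2HSV)
    b=((hsv[...,0]>105)&(hsv[...,0]<130)&(hsv[...,1]>170)&(hsv[...,2]>60)).astype(np.uint8)
    k,L,S,C=cv2.connectedComponentsWithStats(b); i=1+np.argmax(S[1:,4])
    print("splint",S[i],rect(P[L==i]),np.percentile(Z[L==i],[5,50,95]))
    uv=np.argwhere(L==i)[:,::-1]; print(" ray z16",rect(ray(d,uv,.016)))
    t=(L==i)&(Z>.012);print(" rim",rect(P[t]))
    # white lips
    box=(slice(200,272),slice(240,345)) if n=="top" else (slice(190,280),slice(205,295))
    w=np.zeros((420,560),np.uint8); w[box]=(hsv[box][...,2]>125)&(Z[box]>.03)
    k,L,S,C=cv2.connectedComponentsWithStats(w)
    for i in range(1,k):
        if S[i,4]>20: uv=np.argwhere(L==i)[:,::-1]; print(" white",S[i],rect(ray(d,uv,.055)))
    if n=="top": print("lid z",np.round(Z[237,255:335:8],4), "V",hsv[237,245:340:5,2],hsv[205:272:3,280,2])
E
```

```text
top table z 0.0010671137650704612
[   0   26   13  165 1132] (array([938.3, 855.7]), array([517.8,  36.7]), 2.4) [0.04624079 0.05058188 0.05505853]
[470 115  64  75 572] (array([ 760. , -619.3]), array([164.8, 221.7]), 89.7) [0.04581062 0.05024984 0.05473573]
[241 133  39  38 230] (array([777.6,  83.2]), array([112.3, 113.6]), 89.4) [0.04541523 0.04828806 0.05280185]
[ 38 135  83  42 228] (array([731.6, 594.4]), array([104.4, 261.2]), 26.2) [0.04610142 0.0554606  0.06350542]
[191 149  21  19  69] (array([765.3, 260.8]), array([34.2, 62.2]), 30.8) [0.04646512 0.05620825 0.06418554]
[ 249  210   85   54 4345] (array([525.4,  -2.8]), array([239.2, 150.4]), 87.6) [0.04715295 0.05147591 0.05712109]
splint [394 221   1   1   1] (array([ 567.7, -308.4]), array([0., 0.]), 0.0) [0.00722967 0.00722967 0.00722967]
 ray z16 (array([ 566.8, -306.2]), array([0., 0.]), 0.0)
 rim (array([0., 0.]), array([0., 0.]), 0.0)
 white [251 210  83   6 227] (array([596.2,  -6.7]), array([235.5,  11.3]), 86.6)
 white [249 259  85   5 197] (array([456.2,  -0.7]), array([237.4,   8.7]), 87.6)
lid z [0.0501 0.052
[... 1151 characters left out ...]
13 113] (array([ 759.6, -118.2]), array([25.9, 58.7]), 58.8) [0.04602315 0.0551415  0.06444467]
[395 348 150  72 718] (array([ 760.4, -618.4]), array([160.3, 224.9]), 89.8) [0.04558519 0.04951705 0.05236555]
splint [279 308  29  14 280] (array([ 542.9, -287.9]), array([24.7, 65.9]), 57.1) [0.00232279 0.00874604 0.01692492]
 ray z16 (array([ 540.7, -292.1]), array([28.3, 65.5]), 58.0)
 rim (array([ 542.6, -288.3]), array([23.5, 65.9]), 56.7)
 white [257 197  30  56 214] (array([595.9,  -7.4]), array([241.2,  21.9]), 84.1)
 white [211 206  25  58 234] (array([ 4.561e+02, -2.000e-01]), array([240. ,  10.7]), 87.5)
 white [262 252  16   5  26] (array([ 547.1, -123. ]), array([ 5.1, 41.4]), 88.2)
```

Run:
```python
import cv2
a=cv2.imread("pics/top0.png")[200:275,240:420]; cv2.imwrite("pics/c0.png",cv2.convertScaleAbs(cv2.resize(a,None,fx=4.4,fy=4.4,interpolation=2),alpha=1.6))
```

```text
(no output)
```

View pics/c0.png

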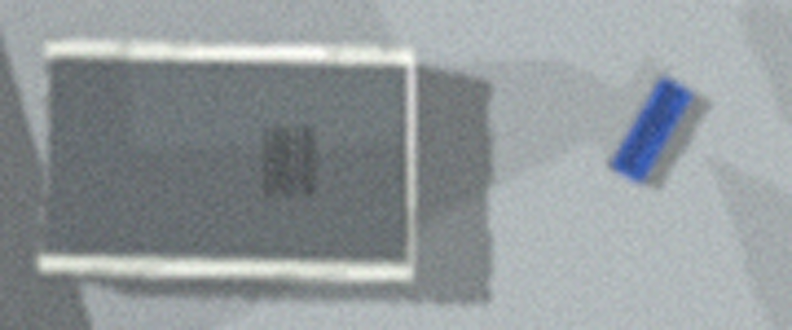

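Case: centre (525.5, -2.9) mm, yaw -2.4°. The measured lip spacing of 140 mm and outline of 239 x 150 mm match the given sizes. The crop shows the rib patch at about (305.7,236.4), and the splint as a tilted rectangle around (388,229). I'll refine the splint and write a motion calculator.

```bash
cat >> h.py <<'E'
from scipy.spatial.transform import Rotation as R
def delta(pos,yaw):
    from rig import r
    s=r.read_state(); A=R.from_euler("xyz",s["orientation"]); B=R.from_euler("xyz",[np.pi,0,yaw])
    print("t",s["time_s"],"tcp",np.round(s["tcp_pos"],4),np.round(s["orientation"],3),"F",np.round(s["ft_force"],1))
    print("tool shift",np.round(A.inv().apply(np.array(pos)-s["tcp_pos"]),4),"rotvec",np.round((A.inv()*B).as_rotvec(),4))
E
python3 - <<'E'
from h import *
d=dict(np.load("top0.npz"))
print("ribs",ray(d,[305.7,236.4],.051), "expect .524 -.043")
for n in("top","side"):
    d=dict(np.load(n+"0.npz")); im=d["img"].astype(int); P=cloud(d)
    b=((im[...,2]>im[...,0]+40)&(im[...,2]>70)).astype(np.uint8)
    k,L,S,C=cv2.connectedComponentsWithStats(b); i=1+np.argmax(S[1:,4]); uv=np.argwhere(L==i)[:,::-1]
    print(n,S[i],"z12",rect(ray(d,uv,.012)),"cloud",rect(P[L==i]),"mean",ray(d,uv,.010).mean(0))
delta([.524,-.043,.130],1.528)
E
```

```text
ribs [[ 0.52434735 -0.04444898  0.051     ]] expect .524 -.043
top [380 218  17  23 181] z12 (array([ 543.2, -287.3]), array([22.6, 69.2]), 57.9) cloud (array([ 484.7, -161.4]), array([ 50.5, 342. ]), 25.3) mean [ 0.54386099 -0.28796421  0.01      ]
side [278 307  30  15 332] z12 (array([ 542.1, -288.4]), array([32.5, 69.4]), 58.1) cloud (array([ 542.5, -287.3]), array([25.2, 69.3]), 56.9) mean [ 0.54272024 -0.28721753  0.01      ]
t 0.1 tcp [ 0.2312 -0.6337  0.2913] [-3.14  0.    0.35] F [-0.9  0.7  0.1]
tool shift [ 0.4775 -0.4543  0.1621] rotvec [-1.6000e-03 -1.0000e-03 -1.1782e+00]
```

The splint is at (543, -288) mm with its long axis at 147.7°, and both views agree. The ribs check out too. I'll close the fingers and travel over.

The manual's scale: shifts go in shares of 0.75 m and turns go in shares of 180 degrees. Converting my numbers, 0.477 m / 0.75 = 0.636, -0.454 m / 0.75 = -0.6053, -1.178 rad / 3.1416 = -0.375.

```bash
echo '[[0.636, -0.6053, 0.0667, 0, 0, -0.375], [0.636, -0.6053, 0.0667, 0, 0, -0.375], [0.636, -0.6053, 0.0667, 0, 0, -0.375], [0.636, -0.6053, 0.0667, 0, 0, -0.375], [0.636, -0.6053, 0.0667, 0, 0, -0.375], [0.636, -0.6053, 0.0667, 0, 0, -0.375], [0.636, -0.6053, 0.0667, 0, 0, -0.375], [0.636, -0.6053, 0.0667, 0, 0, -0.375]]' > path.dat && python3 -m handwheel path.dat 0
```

```text
refused: ROWS must be a list holding one list of rows, three levels of brackets. Nothing was moved.
```

Refused on format, not on reach. It needs a list holding one list of rows, three levels of brackets.

```bash
echo '[[[0.636, -0.6053, 0.0667, 0, 0, -0.375], [0.636, -0.6053, 0.0667, 0, 0, -0.375], [0.636, -0.6053, 0.0667, 0, 0, -0.375], [0.636, -0.6053, 0.0667, 0, 0, -0.375], [0.636, -0.6053, 0.0667, 0, 0, -0.375], [0.636, -0.6053, 0.0667, 0, 0, -0.375], [0.636, -0.6053, 0.0667, 0, 0, -0.375], [0.636, -0.6053, 0.0667, 0, 0, -0.375]]]' > path.dat && python3 -m handwheel path.dat 0; python3 -c "
from h import *; delta([.524,-.043,.130],1.528)"
```

```text
time_s: 1.1
tcp_pos: [0.4532, -0.1858, 0.2542]
orientation: [3.141, 0.0, 1.528]
ft_force: [0.5, -0.2, 0.2]
opening: 0.0153
grasp_force: 0.0
t 1.1 tcp [ 0.4532 -0.1858  0.2542] [3.141 0.    1.528] F [ 0.5 -0.2  0.2]
tool shift [0.1457 0.0645 0.1242] rotvec [ 0.0002  0.0003 -0.0005]
```

Converted, 0.1455 m / 0.75 = 0.194, 0.124 m / 0.75 = 0.1653.

```bash
echo '[[[0.0667, 0.0293, 0.04, 0, 0, 0], [0.1333, 0.0587, 0.0933, 0, 0, 0], [0.194, 0.086, 0.1467, 0, 0, 0], [0.194, 0.086, 0.1653, 0, 0, 0], [0.194, 0.086, 0.1653, 0, 0, 0], [0.194, 0.086, 0.1653, 0, 0, 0]]]' > path.dat && python3 -m handwheel path.dat; python3 -c "
from h import *; delta([.524,-.043,.123],1.528)"
```

```text
time_s: 1.85
tcp_pos: [0.5236, -0.0465, 0.1311]
orientation: [3.141, 0.001, 1.525]
ft_force: [0.3, -0.3, 0.4]
opening: 0.0007
grasp_force: 0.0
t 1.85 tcp [ 0.5236 -0.0465  0.1311] [3.141e+00 1.000e-03 1.525e+00] F [ 0.3 -0.3  0.4]
tool shift [0.0035 0.0002 0.0081] rotvec [ 0.0009  0.0011 -0.0026]
```

Converted, 0.005 m / 0.75 = 0.0067, 0.003 m / 0.75 = 0.004.

```bash
echo '[[[0, 0, 0.004, 0, 0, 0], [0, 0, 0.0067, 0, 0, 0], [0, 0, 0.0067, 0, 0, 0], [0, 0, 0.0067, 0, 0, 0]]]' > path.dat && python3 -m handwheel path.dat; echo '[[[0, 0, 0.0013, 0, 0, 0], [0, 0, 0.0013, 0, 0, 0]]]' > path.dat && python3 -m handwheel path.dat
```

```text
time_s: 2.35
tcp_pos: [0.5236, -0.045, 0.1256]
orientation: [3.141, 0.0, 1.528]
ft_force: [-0.5, 0.5, -1.4]
opening: 0.0006
grasp_force: 0.0
time_s: 2.6
tcp_pos: [0.5235, -0.0448, 0.1243]
orientation: [-3.142, 0.0, 1.528]
ft_force: [-0.0, 0.1, -1.1]
opening: 0.0002
grasp_force: 0.0
```

Converted, 0.001 m / 0.75 = 0.0013.

```bash
echo '[[[0, 0, 0.0013, 0, 0, 0], [0, 0, 0.0013, 0, 0, 0]]]' > path.dat && python3 -m handwheel path.dat
```

```text
time_s: 2.85
tcp_pos: [0.5235, -0.0448, 0.1233]
orientation: [-3.141, 0.0, 1.528]
ft_force: [-0.3, 0.5, 0.2]
opening: 0.0005
grasp_force: 0.0
```

Converted, 0.0007 m / 0.75 = 0.0009.

```bash
echo '[[[0, 0, 0.0009, 0, 0, 0], [0, 0, 0.0009, 0, 0, 0]]]' > path.dat && python3 -m handwheel path.dat
```

```text
time_s: 3.1
tcp_pos: [0.5235, -0.0449, 0.1226]
orientation: [-3.142, 0.0, 1.528]
ft_force: [0.1, 0.9, 0.3]
opening: 0.0008
grasp_force: 0.0
```

Converted, 0.0007 m / 0.75 = 0.0009.

```bash
echo '[[[0, 0, 0.0009, 0, 0, 0], [0, 0, 0.0009, 0, 0, 0]]]' > path.dat && python3 -m handwheel path.dat
```

```text
time_s: 3.35
tcp_pos: [0.5235, -0.0449, 0.1219]
orientation: [-3.142, 0.0, 1.528]
ft_force: [0.3, -0.9, -0.5]
opening: 0.0006
grasp_force: 0.0
```

Converted, 0.0005 m / 0.75 = 0.0007.

```bash
echo '[[[0, 0, 0.0007, 0, 0, 0], [0, 0, 0.0007, 0, 0, 0]]]' > path.dat && python3 -m handwheel path.dat
```

```text
time_s: 3.6
tcp_pos: [0.5235, -0.0449, 0.1215]
orientation: [-3.142, 0.0, 1.528]
ft_force: [-0.1, 0.2, 1.3]
opening: 0.0001
grasp_force: 0.0
```

Converted, 0.0006 m / 0.75 = 0.0008.

```bash
echo '[[[0, 0, 0.0008, 0, 0, 0], [0, 0, 0.0008, 0, 0, 0]]]' > path.dat && python3 -m handwheel path.dat
```

```text
time_s: 3.85
tcp_pos: [0.5235, -0.0448, 0.1209]
orientation: [3.142, 0.0, 1.528]
ft_force: [0.7, 0.4, -0.5]
opening: 0.0004
grasp_force: 0.0
```

Converted, 0.0005 m / 0.75 = 0.0007.

```bash
echo '[[[0, 0, 0.0007, 0, 0, 0], [0, 0, 0.0007, 0, 0, 0]]]' > path.dat && python3 -m handwheel path.dat
```

```text
time_s: 4.1
tcp_pos: [0.5236, -0.0449, 0.1206]
orientation: [3.141, 0.0, 1.528]
ft_force: [-0.6, 0.1, 1.7]
opening: 0.0003
grasp_force: 1.0
```

Converted, 0.0006 m / 0.75 = 0.0008.

```bash
echo '[[[0, 0, 0.0008, 0, 0, 0], [0, 0, 0.0008, 0, 0, 0]]]' > path.dat && python3 -m handwheel path.dat
```

```text
time_s: 4.35
tcp_pos: [0.5236, -0.0449, 0.1202]
orientation: [3.141, 0.0, 1.528]
ft_force: [-1.2, -1.0, 5.0]
opening: 0.0006
grasp_force: 2.6
```

Converted, 0.0004 m / 0.75 = 0.0005.

```bash
echo '[[[0, 0, 0.0005, 0, 0, 0], [0, 0, 0.0005, 0, 0, 0]]]' > path.dat && python3 -m handwheel path.dat
```

```text
time_s: 4.6
tcp_pos: [0.5236, -0.0449, 0.12]
orientation: [3.141, 0.001, 1.528]
ft_force: [-2.6, -0.3, 6.9]
opening: 0.0005
grasp_force: 3.4
```

Converted, 0.0008 m / 0.75 = 0.0011.

```bash
echo '[[[0, 0, 0.0011, 0, 0, 0], [0, 0, 0.0011, 0, 0, 0]]]' > path.dat && python3 -m handwheel path.dat
```

```text
time_s: 4.85
tcp_pos: [0.5237, -0.0449, 0.1196]
orientation: [3.141, 0.001, 1.528]
ft_force: [-3.4, -1.0, 10.4]
opening: 0.0006
grasp_force: 5.1
```

Converted, 0.009 m / 0.75 = 0.012, 0.006 m / 0.75 = 0.008.

```bash
echo '[[[0.004, 0, 0, 0, 0, 0], [0.008, 0, 0, 0, 0, 0], [0.012, 0, 0, 0, 0, 0]]]' > path.dat && python3 -m handwheel path.dat
```

```text
time_s: 5.22
tcp_pos: [0.5239, -0.0376, 0.1195]
orientation: [-3.141, 0.003, 1.527]
ft_force: [-2.4, -4.5, 8.6]
opening: 0.0004
grasp_force: 5.1
```

Converted, 0.012 m / 0.75 = 0.016, 0.008 m / 0.75 = 0.0107.

```bash
echo '[[[0.0053, 0, 0.0004, 0, 0, 0], [0.0107, 0, 0.0005, 0, 0, 0], [0.016, 0, 0.0005, 0, 0, 0]]]' > path.dat && python3 -m handwheel path.dat
```

```text
time_s: 5.6
tcp_pos: [0.5245, -0.0255, 0.1193]
orientation: [-3.142, 0.003, 1.527]
ft_force: [-3.0, -3.4, 11.3]
opening: 0.0005
grasp_force: 5.8
```

Converted, 0.012 m / 0.75 = 0.016, 0.008 m / 0.75 = 0.0107.

```bash
echo '[[[0.0053, 0, 0, 0, 0, 0], [0.0107, 0, 0, 0, 0, 0], [0.016, 0, 0, 0, 0, 0]]]' > path.dat && python3 -m handwheel path.dat
```

```text
time_s: 5.98
tcp_pos: [0.525, -0.0135, 0.1192]
orientation: [-3.142, 0.003, 1.527]
ft_force: [-3.0, -4.4, 12.1]
opening: 0.0003
grasp_force: 5.6
```

Converted, 0.016 m / 0.75 = 0.0213, 0.012 m / 0.75 = 0.016.

```bash
echo '[[[0.0053, 0, -0.0003, 0, 0, 0], [0.0107, 0, -0.0003, 0, 0, 0], [0.016, 0, -0.0004, 0, 0, 0], [0.0213, 0, -0.0004, 0, 0, 0]]]' > path.dat && python3 -m handwheel path.dat
```

```text
time_s: 6.48
tcp_pos: [0.5257, 0.0025, 0.1193]
orientation: [-3.141, 0.003, 1.527]
ft_force: [-2.6, -4.2, 9.9]
opening: 0.0002
grasp_force: 4.7
```

Converted, 0.012 m / 0.75 = 0.016, 0.008 m / 0.75 = 0.0107.

```bash
echo '[[[0.0053, 0, 0, 0, 0, 0], [0.0107, 0, 0, 0, 0, 0], [0.016, 0, 0, 0, 0, 0]]]' > path.dat && python3 -m handwheel path.dat
```

```text
time_s: 6.85
tcp_pos: [0.5262, 0.0144, 0.1192]
orientation: [-3.141, 0.003, 1.527]
ft_force: [-2.9, -4.1, 8.5]
opening: 0.0002
grasp_force: 4.4
```

Converted, 0.012 m / 0.75 = 0.016, 0.008 m / 0.75 = 0.0107.

```bash
echo '[[[0.0053, 0, 0.0004, 0, 0, 0], [0.0107, 0, 0.0007, 0, 0, 0], [0.016, 0, 0.0007, 0, 0, 0]]]' > path.dat && python3 -m handwheel path.dat
```

```text
time_s: 7.22
tcp_pos: [0.5268, 0.0265, 0.1189]
orientation: [-3.141, 0.003, 1.527]
ft_force: [-3.6, -2.9, 10.9]
opening: 0.0003
grasp_force: 5.3
```

Converted, 0.012 m / 0.75 = 0.016, 0.008 m / 0.75 = 0.0107.

```bash
echo '[[[0.0053, 0, 0.0001, 0, 0, 0], [0.0107, 0, 0.0003, 0, 0, 0], [0.016, 0, 0.0003, 0, 0, 0]]]' > path.dat && python3 -m handwheel path.dat
```

```text
time_s: 7.6
tcp_pos: [0.5273, 0.0386, 0.1188]
orientation: [-3.142, 0.003, 1.527]
ft_force: [-3.2, -4.0, 12.0]
opening: 0.0005
grasp_force: 5.5
```

Converted, 0.012 m / 0.75 = 0.016, 0.008 m / 0.75 = 0.0107.

```bash
echo '[[[0.0053, 0, -0.0003, 0, 0, 0], [0.0107, 0, -0.0004, 0, 0, 0], [0.016, 0, -0.0004, 0, 0, 0]]]' > path.dat && python3 -m handwheel path.dat
```

```text
time_s: 7.98
tcp_pos: [0.5278, 0.0505, 0.1188]
orientation: [-3.141, 0.003, 1.527]
ft_force: [-2.4, -4.2, 9.1]
opening: 0.0001
grasp_force: 4.6
```

Converted, 0.012 m / 0.75 = 0.016, 0.008 m / 0.75 = 0.0107.

```bash
echo '[[[0.0053, 0, 0, 0, 0, 0], [0.0107, 0, 0, 0, 0, 0], [0.016, 0, 0, 0, 0, 0]]]' > path.dat && python3 -m handwheel path.dat
```

```text
time_s: 8.35
tcp_pos: [0.5283, 0.0625, 0.1188]
orientation: [-3.141, 0.003, 1.527]
ft_force: [-1.9, -4.1, 9.3]
opening: 0.0006
grasp_force: 4.4
```

Converted, 0.01 m / 0.75 = 0.0133, 0.008 m / 0.75 = 0.0107.

```bash
echo '[[[0.0053, 0, 0.0001, 0, 0, 0], [0.0107, 0, 0.0003, 0, 0, 0], [0.0133, 0, 0.0003, 0, 0, 0]]]' > path.dat && python3 -m handwheel path.dat
```

```text
time_s: 8.72
tcp_pos: [0.5288, 0.0727, 0.1186]
orientation: [-3.142, 0.003, 1.527]
ft_force: [-2.9, -3.8, 9.0]
opening: 0.0002
grasp_force: 4.5
```

Converted, 0.003 m / 0.75 = 0.004, 0.002 m / 0.75 = 0.0027.

```bash
echo '[[[0.0027, 0, 0, 0, 0, 0], [0.004, 0, 0, 0, 0, 0]]]' > path.dat && python3 -m handwheel path.dat
```

```text
time_s: 8.98
tcp_pos: [0.5289, 0.0755, 0.1186]
orientation: [-3.142, 0.003, 1.527]
ft_force: [-1.5, -5.4, 10.2]
opening: 0.0005
grasp_force: 4.5
```

Converted, 0.002 m / 0.75 = 0.0027, 0.001 m / 0.75 = 0.0013.

```bash
echo '[[[0.0013, 0, 0, 0, 0, 0], [0.0027, 0, 0, 0, 0, 0]]]' > path.dat && python3 -m handwheel path.dat
```

```text
time_s: 9.22
tcp_pos: [0.5291, 0.0763, 0.1186]
orientation: [-3.141, 0.005, 1.526]
ft_force: [-0.7, -5.1, 9.3]
opening: 0.0005
grasp_force: 4.6
```

Converted, 0.002 m / 0.75 = 0.0027, 0.001 m / 0.75 = 0.0013.

```bash
echo '[[[0.0013, 0, 0, 0, 0, 0], [0.0027, 0, 0, 0, 0, 0]]]' > path.dat && python3 -m handwheel path.dat
```

```text
time_s: 9.48
tcp_pos: [0.5296, 0.0784, 0.1186]
orientation: [3.141, 0.004, 1.526]
ft_force: [-0.5, -6.5, 8.3]
opening: 0.0009
grasp_force: 4.2
```

Converted, -0.2 m / 0.75 = -0.2667, -0.15 m / 0.75 = -0.2.

```bash
echo '[[[0, 0, -0.0267, 0, 0, 0], [0, 0, -0.08, 0, 0, 0], [-0.04, 0, -0.1333, 0, 0, 0], [-0.12, 0, -0.1333, 0, 0, 0], [-0.2, 0, -0.1333, 0, 0, 0], [-0.2667, 0, -0.1333, 0, 0, 0]]]' > path.dat && python3 -m handwheel path.dat 0.06
python3 - <<'E'
from rig import r
from h import *
d=r.get_image("top"); np.savez("top1.npz",**d); cv2.imwrite("pics/top1.png",d["img"][:,:,::-1])
a=d["img"][150:275,200:400,::-1]; cv2.imwrite("pics/c1.png",cv2.convertScaleAbs(cv2.resize(a,None,fx=4,fy=4,interpolation=2),alpha=1.6))
delta([.543,-.2877,.14],2.578)
E
```

```text
time_s: 10.22
tcp_pos: [0.5199, -0.1214, 0.2179]
orientation: [3.141, 0.001, 1.526]
ft_force: [1.3, 0.3, 0.1]
opening: 0.0526
grasp_force: 0.0
t 10.275 tcp [ 0.5191 -0.1294  0.2173] [-3.141  0.006  1.517] F [-1.5 -5.8 -0.1]
tool shift [-0.1563  0.0325  0.0782] rotvec [-0.0037  0.0047 -1.0612]
```

View pics/c1.png

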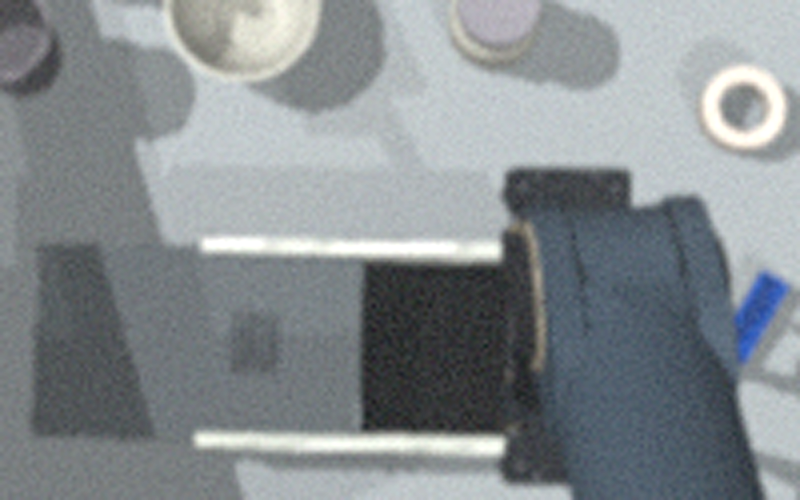

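The crop shows the lid slid left: near edge at (290.5,236.5), far edge at about (208.7,235), patch at (264,235.5). The dark compartment is open. I'll check the opening numerically and go to the splint.

Converted, -0.1563 m / 0.75 = -0.2084, -0.05 m / 0.75 = -0.0667, -1.06 rad / 3.1416 = -0.3374.

```bash
python3 -c "
from h import *
d=dict(np.load('top1.npz')); P=ray(d,[[290.5,236.5],[208.7,235],[263.7,235.5]],.05)
a=-.043; print('case xy',(P[:,:2]-[.5255,-.0029])@np.array([[np.cos(a),-np.sin(a)],[np.sin(a),np.cos(a)]]),'expect y .003,.237,.080')
g=cv2.cvtColor(d['img'],7).astype(int)[225:248].mean(0); print(g[200:215].round(),g[284:296].round())"
echo '[[[-0.0667, 0.0133, 0, 0, 0, -0.0598], [-0.1333, 0.0267, 0, 0, 0, -0.1197], [-0.2084, 0.0433, 0, 0, 0, -0.1783], [-0.2084, 0.0433, 0.0267, 0, 0, -0.2387], [-0.2084, 0.0433, 0.0533, 0, 0, -0.2992], [-0.2084, 0.0433, 0.08, 0, 0, -0.3374], [-0.2084, 0.0433, 0.0933, 0, 0, -0.3374], [-0.2084, 0.0433, 0.0933, 0, 0, -0.3374]]]' > path.dat && python3 -m handwheel path.dat
python3 -c "
from h import *; delta([.543,-.2877,.0725],2.578)"
```

```text
case xy [[-0.00054804  0.00180733]
 [-0.00148842  0.23655442]
 [ 0.00060127  0.07855967]] expect y .003,.237,.080
[78. 78. 78. 78. 78. 78. 78. 76. 67. 60. 54. 55. 55. 55. 55.] [77. 77. 76. 78. 77. 71. 50. 33. 29. 29. 31. 30.]
time_s: 11.28
tcp_pos: [0.5458, -0.2761, 0.1472]
orientation: [-3.142, -0.001, 2.586]
ft_force: [0.5, 0.7, 0.1]
opening: 0.0599
grasp_force: 0.0
t 11.275 tcp [ 0.5458 -0.2761  0.1472] [-3.142e+00 -1.000e-03  2.586e+00] F [0.5 0.7 0.1]
tool shift [-0.0038 -0.0113  0.0747] rotvec [-0.0001 -0.0013  0.0081]
```

The lid is at the open stop: lid edges and patch agree with 0.120 to about 1 mm. Now I'll line up over the splint and descend.

Converted, 0.055 m / 0.75 = 0.0733, 0.04 m / 0.75 = 0.0533, 0.008 rad / 3.1416 = 0.0025.

```bash
echo '[[[-0.0053, -0.0147, 0, 0, 0, 0.0025], [-0.0053, -0.0147, 0.0267, 0, 0, 0.0025], [-0.0053, -0.0147, 0.0533, 0, 0, 0.0025], [-0.0053, -0.0147, 0.0733, 0, 0, 0.0025], [-0.0053, -0.0147, 0.0733, 0, 0, 0.0025]]]' > path.dat && python3 -m handwheel path.dat
python3 -c "
from h import *; delta([.543,-.2877,.0725],2.578)"
```

```text
time_s: 11.9
tcp_pos: [0.5428, -0.2871, 0.0909]
orientation: [-3.141, -0.004, 2.58]
ft_force: [0.5, -0.4, -0.5]
opening: 0.0602
grasp_force: 0.0
t 11.9 tcp [ 0.5428 -0.2871  0.0909] [-3.141 -0.004  2.58 ] F [ 0.5 -0.4 -0.5]
tool shift [-0.0005 -0.0004  0.0184] rotvec [-0.0002 -0.0036  0.0024]
```

Converted, 0.017 m / 0.75 = 0.0227, 0.014 m / 0.75 = 0.0187.

```bash
echo '[[[0, 0, 0.0107, 0, 0, 0], [0, 0, 0.0187, 0, 0, 0], [0, 0, 0.0227, 0, 0, 0], [0, 0, 0.0227, 0, 0, 0]]]' > path.dat && python3 -m handwheel path.dat; echo '[[[0, 0, 0, 0, 0, 0], [0, 0, 0, 0, 0, 0], [0, 0, 0, 0, 0, 0], [0, 0, 0, 0, 0, 0], [0, 0, 0, 0, 0, 0], [0, 0, 0, 0, 0, 0], [0, 0, 0, 0, 0, 0], [0, 0, 0, 0, 0, 0]]]' > path.dat && python3 -m handwheel path.dat 0.0
```

```text
time_s: 12.4
tcp_pos: [0.5437, -0.2878, 0.0759]
orientation: [-3.142, 0.0, 2.58]
ft_force: [0.3, -0.4, 0.1]
opening: 0.0598
grasp_force: 0.0
time_s: 13.4
tcp_pos: [0.5438, -0.2878, 0.0759]
orientation: [-3.142, 0.0, 2.58]
ft_force: [-0.4, -0.1, 0.5]
opening: 0.0217
grasp_force: 30.0
```

Gripped: opening 21.7 mm and 30 N. The TCP sits 75.9 mm above the splint's underside, so it should touch the compartment floor at z ≈ 0.084. Lifting now.

Converted, -0.11 m / 0.75 = -0.1467, -0.09 m / 0.75 = -0.12.

```bash
echo '[[[0, 0, -0.0267, 0, 0, 0], [0, 0, -0.0667, 0, 0, 0], [0, 0, -0.12, 0, 0, 0], [0, 0, -0.1467, 0, 0, 0], [0, 0, -0.1467, 0, 0, 0]]]' > path.dat && python3 -m handwheel path.dat
python3 -c "
from h import *; delta([.5232,-.0594,.18],1.528)"
```

```text
time_s: 14.02
tcp_pos: [0.5444, -0.2881, 0.1878]
orientation: [3.142, 0.004, 2.58]
ft_force: [-0.5, 0.3, 0.0]
opening: 0.0214
grasp_force: 30.0
t 14.025 tcp [ 0.5444 -0.2881  0.1878] [3.142 0.004 2.58 ] F [-0.5  0.3  0. ]
tool shift [0.1398 0.1822 0.0073] rotvec [0.0019 0.0033 1.0516]
```

Converted, 0.182 m / 0.75 = 0.2427, 0.156 m / 0.75 = 0.208, 1.05 rad / 3.1416 = 0.3342.

```bash
echo '[[[0.0267, 0.0347, 0, 0, 0, 0.0414], [0.0533, 0.0693, 0, 0, 0, 0.0859], [0.08, 0.104, 0, 0, 0, 0.1305], [0.1067, 0.1387, 0, 0, 0, 0.1783], [0.1333, 0.1733, 0, 0, 0, 0.2292], [0.16, 0.208, 0, 0, 0, 0.2801], [0.1867, 0.2427, 0, 0, 0, 0.3342], [0.1867, 0.2427, 0, 0, 0, 0.3342]]]' > path.dat && python3 -m handwheel path.dat
echo '[[[0, 0, 0, 0, 0, 0], [0, 0, 0, 0, 0, 0]]]' > path.dat && python3 -m handwheel path.dat
python3 -c "
from h import *; delta([.5232,-.0594,.14],1.528)
from rig import r
d=r.get_image('side'); np.savez('side2.npz',**d); cv2.imwrite('pics/s2.png',cv2.convertScaleAbs(cv2.resize(d['img'][140:300,160:340,::-1],None,fx=3.7,fy=3.7,interpolation=2),alpha=1.6))"
```

```text
time_s: 15.02
tcp_pos: [0.5211, -0.0561, 0.1847]
orientation: [-3.139, -0.001, 1.535]
ft_force: [0.1, -0.5, -0.4]
opening: 0.0212
grasp_force: 30.0
time_s: 15.28
tcp_pos: [0.5219, -0.0606, 0.1853]
orientation: [-3.141, 0.0, 1.528]
ft_force: [0.5, -0.1, -1.0]
opening: 0.0214
grasp_force: 30.0
t 15.275 tcp [ 0.5219 -0.0606  0.1853] [-3.141  0.     1.528] F [ 0.5 -0.1 -1. ]
tool shift [0.0012 0.0012 0.0453] rotvec [-0.0011  0.0004  0.0002]
```

View pics/s2.png

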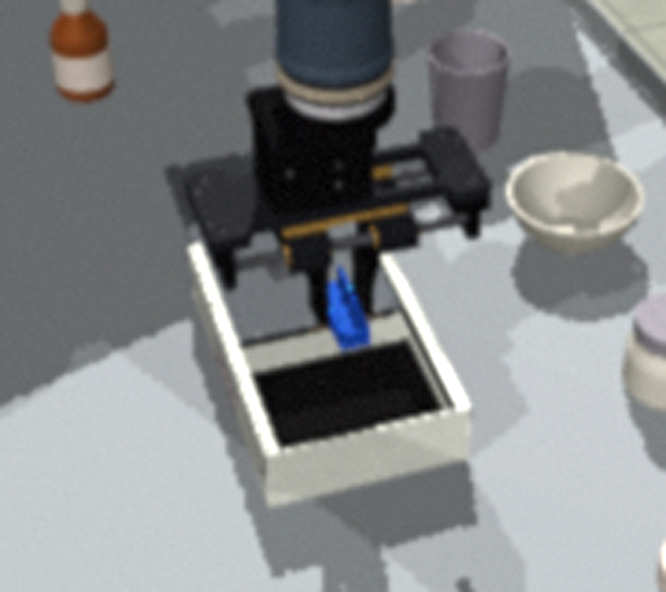

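The side crop shows the splint at about (347,310), level and hollow side up, held above the open compartment (250-440, 345-445) with the walls clear. I'll lower it.

Converted, 0.096 m / 0.75 = 0.128, 0.001 m / 0.75 = 0.0013.

```bash
echo '[[[0.0013, 0.0013, 0.0267, 0, 0, 0], [0.0013, 0.0013, 0.06, 0, 0, 0], [0.0013, 0.0013, 0.0933, 0, 0, 0], [0.0013, 0.0013, 0.1133, 0, 0, 0], [0.0013, 0.0013, 0.1227, 0, 0, 0], [0.0013, 0.0013, 0.128, 0, 0, 0], [0.0013, 0.0013, 0.128, 0, 0, 0], [0.0013, 0.0013, 0.128, 0, 0, 0]]]' > path.dat && python3 -m handwheel path.dat
```

```text
time_s: 16.32
tcp_pos: [0.5236, -0.0582, 0.0905]
orientation: [3.14, 0.0, 1.53]
ft_force: [0.1, 0.1, 0.1]
opening: 0.0214
grasp_force: 30.0
```

Converted, 0.003 m / 0.75 = 0.004, 0.002 m / 0.75 = 0.0027.

```bash
echo '[[[0, 0, 0.0027, 0, 0, 0], [0, 0, 0.004, 0, 0, 0], [0, 0, 0.004, 0, 0, 0]]]' > path.dat && python3 -m handwheel path.dat
```

```text
time_s: 16.7
tcp_pos: [0.5232, -0.0582, 0.0869]
orientation: [-3.142, 0.0, 1.53]
ft_force: [-0.5, -0.4, -0.3]
opening: 0.0218
grasp_force: 30.0
```

Converted, 0.0018 m / 0.75 = 0.0024, 0.001 m / 0.75 = 0.0013.

```bash
echo '[[[0, 0, 0.0013, 0, 0, 0], [0, 0, 0.0024, 0, 0, 0], [0, 0, 0.0024, 0, 0, 0]]]' > path.dat && python3 -m handwheel path.dat
```

```text
time_s: 17.08
tcp_pos: [0.5232, -0.0582, 0.085]
orientation: [-3.141, 0.0, 1.53]
ft_force: [0.1, -0.0, -0.8]
opening: 0.0216
grasp_force: 30.0
```

Converted, 0.001 m / 0.75 = 0.0013, 0.0005 m / 0.75 = 0.0007.

```bash
echo '[[[0, 0, 0.0007, 0, 0, 0], [0, 0, 0.0013, 0, 0, 0], [0, 0, 0.0013, 0, 0, 0]]]' > path.dat && python3 -m handwheel path.dat
```

```text
time_s: 17.45
tcp_pos: [0.5232, -0.0582, 0.0841]
orientation: [-3.142, 0.0, 1.53]
ft_force: [-0.2, -0.3, -0.6]
opening: 0.0217
grasp_force: 30.0
```

Converted, 0.0006 m / 0.75 = 0.0008, 0.0005 m / 0.75 = 0.0007.

```bash
echo '[[[0, 0, 0.0007, 0, 0, 0], [0, 0, 0.0008, 0, 0, 0], [0, 0, 0.0008, 0, 0, 0]]]' > path.dat && python3 -m handwheel path.dat
```

```text
time_s: 17.82
tcp_pos: [0.5233, -0.0582, 0.0839]
orientation: [3.141, 0.0, 1.53]
ft_force: [-1.3, -0.2, 4.3]
opening: 0.0214
grasp_force: 30.0
```

Converted, 0.0005 m / 0.75 = 0.0007, 0.0003 m / 0.75 = 0.0004.

```bash
echo '[[[0, 0, 0.0004, 0, 0, 0], [0, 0, 0.0007, 0, 0, 0], [0, 0, 0.0007, 0, 0, 0]]]' > path.dat && python3 -m handwheel path.dat
```

```text
time_s: 18.2
tcp_pos: [0.5233, -0.0582, 0.0839]
orientation: [3.141, 0.001, 1.53]
ft_force: [-3.9, -0.4, 9.9]
opening: 0.0218
grasp_force: 30.0
```

On the floor at z = 0.0839, as predicted. I'll release gently, go straight up, and look.

Converted, -0.0008 m / 0.75 = -0.0011.

```bash
echo '[[[0, 0, -0.0011, 0, 0, 0], [0, 0, -0.0011, 0, 0, 0], [0, 0, -0.0011, 0, 0, 0], [0, 0, -0.0011, 0, 0, 0]]]' > path.dat && python3 -m handwheel path.dat 0.045; echo '[[[0, 0, -0.0133, 0, 0, 0], [0, 0, -0.04, 0, 0, 0], [0, 0, -0.0933, 0, 0, 0], [0, 0, -0.16, 0, 0, 0], [0.08, 0, -0.1733, 0, 0, 0], [0.16, 0, -0.1733, 0, 0, 0], [0.184, 0, -0.1733, 0, 0, 0], [0.184, 0, -0.1733, 0, 0, 0]]]' > path.dat && python3 -m handwheel path.dat
python3 -c "
from h import *; delta([.5289,.0755,.125],1.528)
from rig import r
for n in ('side','top'):
  d=r.get_image(n); np.savez(n+'3.npz',**d); cv2.imwrite(f'pics/{n}3.png',cv2.convertScaleAbs(cv2.resize(d['img'][140:300,160:340,::-1],None,fx=3.7,fy=3.7,interpolation=2),alpha=1.6))"
```

```text
time_s: 18.7
tcp_pos: [0.5232, -0.0582, 0.0836]
orientation: [-3.141, -0.0, 1.53]
ft_force: [0.4, 0.5, 0.0]
opening: 0.0443
grasp_force: 0.0
time_s: 19.7
tcp_pos: [0.5287, 0.0806, 0.2141]
orientation: [3.141, 0.0, 1.533]
ft_force: [-0.2, -0.4, -0.3]
opening: 0.0449
grasp_force: 0.0
t 19.7 tcp [0.5287 0.0806 0.2141] [3.141 0.    1.533] F [-0.2 -0.4 -0.3]
tool shift [-0.0051  0.0003  0.0891] rotvec [0.0003 0.0001 0.0046]
```

View pics/side3.png

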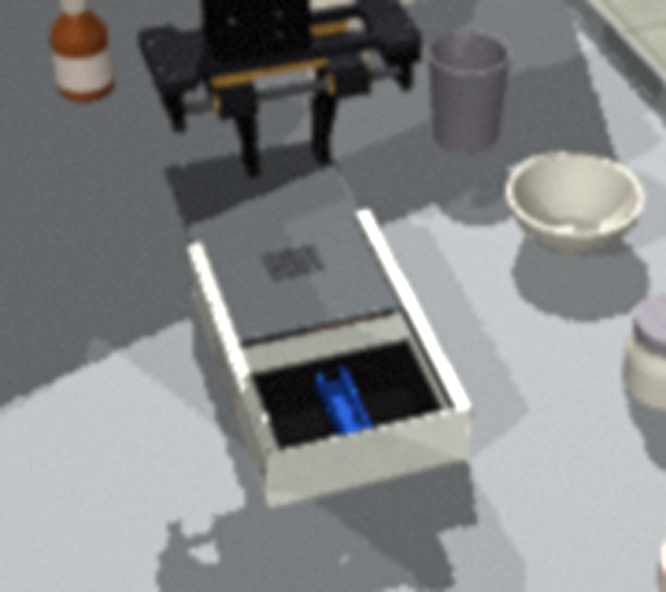

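The splint lies flat with its hollow up at about (343,400) in the crop, inside the compartment. The lid is still open, with its patch at (292,262). Next I'll close the fingers and press the patch again; at ~9 N the TCP was at 0.1186.

Converted, 0.0895 m / 0.75 = 0.1193, 0.087 m / 0.75 = 0.116, 0.004 rad / 3.1416 = 0.0013.

```bash
echo '[[[-0.004, 0, 0.0133, 0, 0, 0.0013], [-0.0053, 0, 0.0533, 0, 0, 0.0013], [-0.0067, 0, 0.0867, 0, 0, 0.0013], [-0.0067, 0, 0.1067, 0, 0, 0.0013], [-0.0067, 0, 0.116, 0, 0, 0.0013], [-0.0067, 0, 0.1193, 0, 0, 0.0013], [-0.0067, 0, 0.1193, 0, 0, 0.0013], [-0.0067, 0, 0.1193, 0, 0, 0.0013]]]' > path.dat && python3 -m handwheel path.dat 0; echo '[[[0, 0, 0, 0, 0, 0], [0, 0, 0, 0, 0, 0]]]' > path.dat && python3 -m handwheel path.dat
```

```text
time_s: 20.8
tcp_pos: [0.5291, 0.0748, 0.1249]
orientation: [3.14, -0.0, 1.526]
ft_force: [-0.6, -0.1, -0.2]
opening: 0.0004
grasp_force: 0.0
time_s: 21.05
tcp_pos: [0.5288, 0.0746, 0.1245]
orientation: [3.141, 0.0, 1.526]
ft_force: [-1.4, 0.5, -0.0]
opening: 0.0002
grasp_force: 0.0
```

```bash
echo '[[[0, 0, 0.0027, 0, 0, 0], [0, 0, 0.0053, 0, 0, 0], [0, 0, 0.0053, 0, 0, 0]]]' > path.dat && python3 -m handwheel path.dat
```

```text
time_s: 21.42
tcp_pos: [0.5285, 0.0746, 0.12]
orientation: [-3.141, 0.0, 1.526]
ft_force: [-0.1, 0.6, -0.4]
opening: 0.0005
grasp_force: 0.0
```

Converted, 0.001 m / 0.75 = 0.0013, 0.0005 m / 0.75 = 0.0007.

```bash
echo '[[[0, 0, 0.0007, 0, 0, 0], [0, 0, 0.0013, 0, 0, 0], [0, 0, 0.0013, 0, 0, 0]]]' > path.dat && python3 -m handwheel path.dat
```

```text
time_s: 21.8
tcp_pos: [0.5288, 0.0747, 0.1195]
orientation: [3.141, 0.0, 1.526]
ft_force: [-0.9, -0.8, 1.7]
opening: 0.0004
grasp_force: 1.1
```

Converted, 0.0015 m / 0.75 = 0.002, 0.0008 m / 0.75 = 0.0011.

```bash
echo '[[[0, 0, 0.0011, 0, 0, 0], [0, 0, 0.002, 0, 0, 0], [0, 0, 0.002, 0, 0, 0]]]' > path.dat && python3 -m handwheel path.dat
```

```text
time_s: 22.18
tcp_pos: [0.5288, 0.0747, 0.1186]
orientation: [3.141, 0.001, 1.526]
ft_force: [-2.4, -0.7, 9.2]
opening: 0.0001
grasp_force: 4.4
```

Converted, -0.009 m / 0.75 = -0.012, -0.006 m / 0.75 = -0.008.

```bash
echo '[[[-0.004, 0, 0.0004, 0, 0, 0], [-0.008, 0, 0.0004, 0, 0, 0], [-0.012, 0, 0.0004, 0, 0, 0]]]' > path.dat && python3 -m handwheel path.dat
```

```text
time_s: 22.55
tcp_pos: [0.5285, 0.0683, 0.1187]
orientation: [3.14, -0.003, 1.527]
ft_force: [-2.5, 4.7, 8.7]
opening: 0.0005
grasp_force: 4.6
```

```bash
echo '[[[-0.0053, 0, 0.0004, 0, 0, 0], [-0.0107, 0, 0.0004, 0, 0, 0], [-0.016, 0, 0.0004, 0, 0, 0]]]' > path.dat && python3 -m handwheel path.dat
```

```text
time_s: 22.92
tcp_pos: [0.5279, 0.0563, 0.1186]
orientation: [3.14, -0.003, 1.528]
ft_force: [-3.4, 4.2, 11.3]
opening: 0.0002
grasp_force: 5.5
```

Converted, -0.012 m / 0.75 = -0.016, -0.008 m / 0.75 = -0.0107.

```bash
echo '[[[-0.0053, 0, 0, 0, 0, 0], [-0.0107, 0, 0, 0, 0, 0], [-0.016, 0, 0, 0, 0, 0]]]' > path.dat && python3 -m handwheel path.dat
```

```text
time_s: 23.3
tcp_pos: [0.5274, 0.0443, 0.1186]
orientation: [3.14, -0.003, 1.528]
ft_force: [-4.0, 4.3, 10.6]
opening: 0.0004
grasp_force: 5.8
```

Converted, -0.012 m / 0.75 = -0.016, -0.008 m / 0.75 = -0.0107.

```bash
echo '[[[-0.0053, 0, 0, 0, 0, 0], [-0.0107, 0, -0.0001, 0, 0, 0], [-0.016, 0, -0.0001, 0, 0, 0]]]' > path.dat && python3 -m handwheel path.dat
```

```text
time_s: 23.68
tcp_pos: [0.5269, 0.0322, 0.1187]
orientation: [3.14, -0.003, 1.527]
ft_force: [-3.9, 5.1, 11.7]
opening: 0.0005
grasp_force: 5.9
```

Converted, -0.012 m / 0.75 = -0.016, -0.008 m / 0.75 = -0.0107.

```bash
echo '[[[-0.0053, 0, -0.0003, 0, 0, 0], [-0.0107, 0, -0.0004, 0, 0, 0], [-0.016, 0, -0.0004, 0, 0, 0]]]' > path.dat && python3 -m handwheel path.dat
```

```text
time_s: 24.05
tcp_pos: [0.5264, 0.0202, 0.1189]
orientation: [3.14, -0.003, 1.527]
ft_force: [-3.0, 4.0, 9.8]
opening: 0.0002
grasp_force: 5.5
```

Converted, -0.012 m / 0.75 = -0.016, -0.008 m / 0.75 = -0.0107.

```bash
echo '[[[-0.0053, 0, 0, 0, 0, 0], [-0.0107, 0, -0.0001, 0, 0, 0], [-0.016, 0, -0.0003, 0, 0, 0]]]' > path.dat && python3 -m handwheel path.dat
```

```text
time_s: 24.42
tcp_pos: [0.5258, 0.0081, 0.1191]
orientation: [3.14, -0.003, 1.527]
ft_force: [-2.9, 4.0, 11.2]
opening: 0.0003
grasp_force: 5.3
```

Converted, -0.012 m / 0.75 = -0.016, -0.008 m / 0.75 = -0.0107.

```bash
echo '[[[-0.0053, 0, 0, 0, 0, 0], [-0.0107, 0, 0, 0, 0, 0], [-0.016, 0, 0, 0, 0, 0]]]' > path.dat && python3 -m handwheel path.dat
```

```text
time_s: 24.8
tcp_pos: [0.5253, -0.0039, 0.1191]
orientation: [3.14, -0.002, 1.527]
ft_force: [-3.6, 4.5, 11.3]
opening: 0.0003
grasp_force: 5.6
```

Converted, -0.012 m / 0.75 = -0.016, -0.008 m / 0.75 = -0.0107.

```bash
echo '[[[-0.0053, 0, 0, 0, 0, 0], [-0.0107, 0, -0.0001, 0, 0, 0], [-0.016, 0, -0.0003, 0, 0, 0]]]' > path.dat && python3 -m handwheel path.dat
```

```text
time_s: 25.18
tcp_pos: [0.5248, -0.016, 0.1192]
orientation: [3.14, -0.002, 1.527]
ft_force: [-2.5, 3.9, 11.4]
opening: 0.0002
grasp_force: 5.4
```

Converted, -0.012 m / 0.75 = -0.016, -0.008 m / 0.75 = -0.0107.

```bash
echo '[[[-0.0053, 0, -0.0001, 0, 0, 0], [-0.0107, 0, -0.0001, 0, 0, 0], [-0.016, 0, -0.0003, 0, 0, 0]]]' > path.dat && python3 -m handwheel path.dat
```

```text
time_s: 25.55
tcp_pos: [0.5243, -0.028, 0.1194]
orientation: [3.14, -0.002, 1.527]
ft_force: [-2.9, 4.7, 10.5]
opening: 0.0003
grasp_force: 5.2
```

Converted, -0.012 m / 0.75 = -0.016, -0.008 m / 0.75 = -0.0107.

```bash
echo '[[[-0.0053, 0, -0.0001, 0, 0, 0], [-0.0107, 0, -0.0001, 0, 0, 0], [-0.016, 0, -0.0003, 0, 0, 0]]]' > path.dat && python3 -m handwheel path.dat
```

```text
time_s: 25.92
tcp_pos: [0.5238, -0.0401, 0.1196]
orientation: [3.14, -0.002, 1.527]
ft_force: [-3.3, 5.6, 9.8]
opening: 0.0007
grasp_force: 5.0
```

Converted, -0.004 m / 0.75 = -0.0053, -0.002 m / 0.75 = -0.0027.

```bash
echo '[[[-0.0027, 0, 0, 0, 0, 0], [-0.0053, 0, 0, 0, 0, 0]]]' > path.dat && python3 -m handwheel path.dat
```

```text
time_s: 26.18
tcp_pos: [0.5236, -0.0441, 0.1195]
orientation: [3.14, -0.002, 1.527]
ft_force: [-2.9, 3.7, 10.3]
opening: 0.0008
grasp_force: 5.1
```

Converted, -0.002 m / 0.75 = -0.0027, -0.001 m / 0.75 = -0.0013.

```bash
echo '[[[-0.0013, 0, 0, 0, 0, 0], [-0.0027, 0, 0, 0, 0, 0]]]' > path.dat && python3 -m handwheel path.dat
```

```text
time_s: 26.42
tcp_pos: [0.5235, -0.0457, 0.1196]
orientation: [3.14, -0.003, 1.527]
ft_force: [-3.1, 6.3, 9.8]
opening: 0.0006
grasp_force: 5.1
```

Converted, -0.002 m / 0.75 = -0.0027, -0.001 m / 0.75 = -0.0013.

```bash
echo '[[[-0.0013, 0, 0, 0, 0, 0], [-0.0027, 0, 0, 0, 0, 0]]]' > path.dat && python3 -m handwheel path.dat
```

```text
time_s: 26.68
tcp_pos: [0.5238, -0.0469, 0.1196]
orientation: [3.139, -0.004, 1.528]
ft_force: [-2.5, 6.1, 9.8]
opening: 0.0002
grasp_force: 4.7
```

Converted, -0.002 m / 0.75 = -0.0027, -0.001 m / 0.75 = -0.0013.

```bash
echo '[[[-0.0013, 0, 0, 0, 0, 0], [-0.0027, 0, 0, 0, 0, 0]]]' > path.dat && python3 -m handwheel path.dat
```

```text
time_s: 26.92
tcp_pos: [0.5242, -0.049, 0.1197]
orientation: [3.138, -0.004, 1.528]
ft_force: [-1.5, 6.1, 8.9]
opening: 0.0006
grasp_force: 4.4
```

The lateral force has gone above the sliding force and the tip is slipping, so the lid is at the shut stop. I'll lift off, back away, and check.

Converted, -0.3 m / 0.75 = -0.4, -0.24 m / 0.75 = -0.32.

```bash
echo '[[[0, 0, -0.0267, 0, 0, 0], [0, 0, -0.08, 0, 0, 0], [0, 0, -0.1467, 0, 0, 0], [-0.08, 0, -0.1733, 0, 0, 0], [-0.16, 0, -0.1733, 0, 0, 0], [-0.24, 0, -0.1733, 0, 0, 0], [-0.32, 0, -0.1733, 0, 0, 0], [-0.4, 0, -0.1733, 0, 0, 0]]]' > path.dat && python3 -m handwheel path.dat; echo '[[[0, 0, 0, 0, 0, 0], [0, 0, 0, 0, 0, 0], [0, 0, 0, 0, 0, 0]]]' > path.dat && python3 -m handwheel path.dat
python3 - <<'E'
from h import *
from rig import r
d=r.get_image('top'); np.savez('top4.npz',**d); d0=dict(np.load('top0.npz'))
g=[cv2.cvtColor(x['img'],7).astype(int)[225:248,240:340].mean(0) for x in(d0,d)]
for x in g: print(x[:14].round(),x[56:76].round(),x[84:].round())
a=d['img'][110:290,110:410,::-1]; cv2.imwrite('pics/top4.png',cv2.convertScaleAbs(cv2.resize(a,None,fx=2.6,fy=2.6,interpolation=2),alpha=1.6))
E
```

```text
time_s: 27.92
tcp_pos: [0.5091, -0.3538, 0.2483]
orientation: [3.141, 0.0, 1.526]
ft_force: [1.5, -1.1, -0.3]
opening: 0.0004
grasp_force: 0.0
time_s: 28.3
tcp_pos: [0.5101, -0.3498, 0.2485]
orientation: [3.141, -0.001, 1.529]
ft_force: [0.2, -0.7, 0.1]
opening: 0.0006
grasp_force: 0.0
[72. 71. 72. 70. 72. 72. 76. 80. 84. 88. 86. 75. 67. 68.] [70. 70. 71. 69. 63. 64. 62. 62. 63. 62. 66. 64. 65. 61. 62. 66. 70. 72.
 72. 71.] [ 71.  71.  71.  71.  72.  72.  70.  69.  96. 121. 101.  75.  73.  73.
  74.  74.]
[74. 75. 74. 75. 74. 76. 79. 83. 88. 91. 90. 78. 70. 70.] [74. 73. 75. 70. 66. 67. 65. 64. 65. 66. 67. 67. 68. 64. 64. 69. 72. 74.
 74. 75.] [ 74.  74.  74.  75.  74.  75.  73.  72.  99. 126. 105.  78.  76.  78.
  77.  77.]
```

View pics/top4.png

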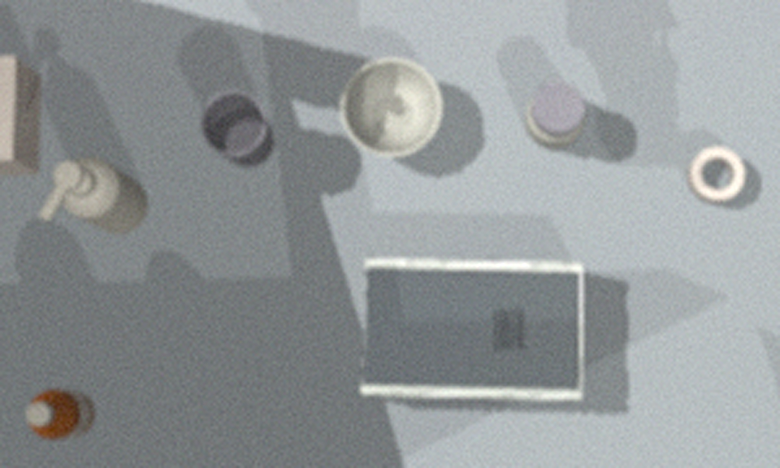

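The picture shows the lid shut, with the patch at (509,329) and the end wall at (581,330), giving the same brightness profile as at the start. The bystanders are where they were and the arm is clear, so I'm handing in.

```bash
python3 -c "
from rig import r
print(r.hand_in())"
```

```text
the job is handed in; nothing more can be done
None
```

The splint is lying hollow side up on the compartment floor, the lid is slid fully shut, and the job is handed in at about 28 s; no verdict was returned.

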